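Make up a nut-free gift box of chocolates

ROBOT

A 7-joint arm with a two-finger parallel gripper is mounted at the origin on the work surface. World frame = base frame: x ahead of the robot, y to its left, z up, the work surface at z = 0. Lengths are in m, angles in degrees, forces in N, time in s.
With the tool pointing down it reaches from about 0.4 to 0.925 m from the base axis. Payload 4.1 kg.
Tool frame: the origin (TCP) lies midway between the tips of the shut fingers; the grasp point (between the pads) lies 19 mm behind it; z points along the fingers, y is the direction in which the jaws open and shut (so a half turn about z gives the same grasp; the last joint's range is limited). The gripper opens to 85 mm and grips with 20 to 120 N. Pads are 22 mm wide; open, the fingers measure 114 mm over their backs; the gripper's body (76 mm by 85 mm) begins 54 mm behind the grasp point. The pads swing forward as they close: fully open they stand 13 mm farther back than shut.
Start: joints at [64.687, 22.827, 2.584, 88.041, -1.071, 69.15, -2.905], TCP at [0.219, -0.612, 0.231] pointing down, gripper open.
Joint ranges: [-161.44, 161.44], [-28.35, 127.94], [-78.24, 83.42], [0, 140.83], [-78.03, 258.03], [13.02, 114.36], [-168.23, 168.23]. Speed limits (degrees/s): [147.25, 147.25, 180, 180, 180, 180, 180].

INTERFACE

Orientations are given as a 3x3 rotation matrix whose columns are the frame's x, y, z axes.
In Python, from station import read_state, read_camera, camera_info, hand_in, find_in, tip_of gives the robot as it stands.
- The arm moves only by the tool arm_command, never from a script. Its argument "motion" is a list that holds one entry, the list of rows, each a list of 7 numbers: the shift along the tool's x, y, z in m, then the turn, a rotation vector about the tool's x, y, z in rad, then the closure, from 0 (fully open) to 1 (shut). In form: [[[dx, dy, dz, rx, ry, rz, gripper], ...]]. A call has 1 to 8 rows; each row is the pose to reach, as a shift and turn from the pose commanded when the call began, along the tool's axes at that moment; what a row does not reach only later rows make up. A row lasts 1/12 s, in which the tool goes at most 41.7 mm and 7.16 degrees, less where a joint would pass 70% of its speed; a pose out of reach is approached as far as the arm can. A call with a gripper value outside its range is refused whole. The fingers move at their own pace and stop on an object; the grip force is fixed at half the most. Time passes only in rows, so rows that repeat a pose let the fingers close. It gives the time, the measured TCP pose, the force and the opening at its end, in the units of the state.
- read_state(): the state, without advancing time (a new reading comes with each control period).
- read_camera(name): name is "side" or "top"; returns the picture (420x560x3 uint8, blue, green, red); there is no depth.
- camera_info(name): a dict with "mtx" (3x3 intrinsics, pixels), "k1" (the pictures are not rectified: a ray, as slopes to the right and down, at radius r is drawn at 1 + k1 r^2 times it, then the intrinsics apply), "R" (3x3) and "t" (3): a world point X has camera coordinates R X + t. Camera axes: x right, y down, z forward; pixel columns grow to the right and rows downward; lengths in m; the calibration is good to about 2 mm. A picture is of the moment at which its call begins. camera_info takes no time and is no camera call.
- hand_in(): hands the job in, once; it reports no verdict.
Trained networks look in the newest picture that a camera, given by its name, has taken for a name from the list of things; names that differ only in an ending like _2 or _b are one class to them, and where a whole thing is asked for, a point or a joint stands for the part that bears it (a point fixed in the world has none). Each returns a list of dicts, best first, with "p" (0 to 1); they miss things now and then, are a little off and sometimes report something else, mostly with a low value. They report only what shows in the picture. A call takes as long as a camera call. They do not tell look-alikes from the thing itself.
- find_in(camera, name): "rect" ([left, top, right, bottom] in pixels, round what is visible of it).
- tip_of(camera, name): "at" ([column, row] in pixels: a listed point, or the origin of a listed thing).
The state is a dict: "time_s": time; "qpos": joint angles; "qd": joint speeds; "effort": joint torques, N m; "tool_pos": TCP position; "eef_rot": TCP orientation; "contact_force": force on the tool from outside, world axes, zero at the start; "wrist_torque": the same for the moment, N m; "width": opening from 0.0 (shut) to 1.0 (fully open).
Only numpy, scipy, OpenCV 4.12 (cv2) and the standard library are available. Lean on these libraries where they do the work, as an engineer would, in place of code of your own. Each camera call takes 0.05 s, during which the arm holds its last target.

TASK

Fill the cream gift box for a customer who cannot eat nuts: put each of the four nut-free chocolates into the foil case of its topping's colour (raspberry in red, lemon in yellow, mint in green, violet in violet), flat in its case and topping up. Set them down gently rather than dropping them, and leave the two look-alikes with a hazelnut or an almond where they lie on the marble slab.

Things in the scene. Friction and masses are not known exactly. Their poses are not given: they have to be found in the camera images.
- choc_raspberry: round dark-brown chocolate (upright cylinder, diameter 36 mm, straight sides up to 28 mm, top edge rounded off), 32 mm tall without its topping, 38 g, with a red raspberry on top, about 20 mm wide and 9 mm high. Origin at the centre of its underside, z up; it starts on a fixed white marble slab whose top is at z = 14 mm.
- choc_lemon: square milk-brown chocolate (36 x 36 mm, upright sides square to its own x and y axes), 32 mm tall without its topping, 38 g, with a yellow lemon slice on top, 23 mm across and 3 mm thick. Origin at the centre of its underside, z up; it starts on a fixed white marble slab whose top is at z = 14 mm.
- choc_mint: square dark-brown chocolate (36 x 36 mm, upright sides square to its own x and y axes), 32 mm tall without its topping, 38 g, with two green mint leaves on top, 3 mm high. Origin at the centre of its underside, z up; it starts on a fixed white marble slab whose top is at z = 14 mm.
- choc_violet: round milk-brown chocolate (upright cylinder, diameter 36 mm, straight sides up to 28 mm, top edge rounded off), 32 mm tall without its topping, 38 g, with a purple five-petalled sugared violet on top, about 23 mm wide and 7 mm high. Origin at the centre of its underside, z up; it starts on a fixed white marble slab whose top is at z = 14 mm.
- choc_hazelnut: round dark-brown chocolate like the raspberry one (diameter 36 mm, 32 mm tall) but with a tan hazelnut on top, 12 mm high: contains nuts. Origin at the centre of its underside, z up; it starts on a fixed white marble slab whose top is at z = 14 mm.
- choc_almond: square milk-brown chocolate like the lemon one (36 x 36 mm, 32 mm tall) but with a pale almond on top, 22 mm long: contains nuts. Origin at the centre of its underside, z up; it starts on a fixed white marble slab whose top is at z = 14 mm.
- case_red: red square foil case, 56 mm wide outside, 52 inside, walls 13 mm high, floor 2 mm above its origin. One of four in a row (58.5 mm apart) in a cream gift box, a low open tray 246 x 68 mm that does not move; the box's rim is 13 mm above the case's origin. Origin: centre of the case's underside, 3 mm above the counter; x along the row, y across the box (grip along y to set down), z up.
- case_yellow: yellow square foil case, 56 mm wide outside, 52 inside, walls 13 mm high, floor 2 mm above its origin. One of four in a row (58.5 mm apart) in a cream gift box, a low open tray 246 x 68 mm that does not move; the box's rim is 13 mm above the case's origin. Origin: centre of the case's underside, 3 mm above the counter; x along the row, y across the box (grip along y to set down), z up.
- case_green: green square foil case, 56 mm wide outside, 52 inside, walls 13 mm high, floor 2 mm above its origin. One of four in a row (58.5 mm apart) in a cream gift box, a low open tray 246 x 68 mm that does not move; the box's rim is 13 mm above the case's origin. Origin: centre of the case's underside, 3 mm above the counter; x along the row, y across the box (grip along y to set down), z up.
- case_violet: violet square foil case, 56 mm wide outside, 52 inside, walls 13 mm high, floor 2 mm above its origin. One of four in a row (58.5 mm apart) in a cream gift box, a low open tray 246 x 68 mm that does not move; the box's rim is 13 mm above the case's origin. Origin: centre of the case's underside, 3 mm above the counter; x along the row, y across the box (grip along y to set down), z up.
There are look-alikes about, which are no part of the job. Leave any pink look-alike of the choc_almond alone.

How it is judged (in metres and radians):
At the end, for the whole second after the job is handed in: Raspberry, lemon, mint and violet chocolates rest released and still in the red, yellow, green and violet case: within 14 mm of its centre, on its floor (within 4 mm), upright within 0.12 rad. Hazelnut and almond chocolates are upright within 20 mm of their starts (horizontal distance between choc_raspberry and case_red below 0.014 m and z of choc_raspberry in the frame of case_red between -0.002 and 0.006 m and angle between each of choc_raspberry, choc_lemon, choc_mint, choc_violet, choc_hazelnut, choc_almond's own z axis and vertical below 0.12 rad and linear speed of each of choc_raspberry, choc_lemon, choc_mint, choc_violet, choc_hazelnut, choc_almond below 0.02 m/s and angular speed of each of choc_raspberry, choc_lemon, choc_mint, choc_violet below 0.2 rad/s and horizontal distance between choc_lemon and case_yellow below 0.014 m and z of choc_lemon in the frame of case_yellow between -0.002 and 0.006 m and horizontal distance between choc_mint and case_green below 0.014 m and z of choc_mint in the frame of case_green between -0.002 and 0.006 m and horizontal distance between choc_violet and case_violet below 0.014 m and z of choc_violet in the frame of case_violet between -0.002 and 0.006 m and distance of each of choc_hazelnut, choc_almond from where it was at the start of the episode below 0.02 m); the robot touches nothing.
It fails at once if a nut-free chocolate is dropped or knocked flying (faster than 0.7 m/s with no finger on it: a fall of about 25 mm) ((linear speed of choc_raspberry above 0.7 m/s and contact force between choc_raspberry and the fingers below 0.01 N) or (linear speed of choc_lemon above 0.7 m/s and contact force between choc_lemon and the fingers below 0.01 N) or (linear speed of choc_mint above 0.7 m/s and contact force between choc_mint and the fingers below 0.01 N) or (linear speed of choc_violet above 0.7 m/s and contact force between choc_violet and the fingers below 0.01 N)).
It fails at once if the hazelnut or the almond chocolate is moved more than 20 mm (distance of any of choc_hazelnut, choc_almond from where it was at the start of the episode above 0.02 m).
It also fails if it takes over 112 s, if anything falls off the work surface, if the arm or the gripper's body presses on something with over 40 N, if the wrist force passes 120 N, or if a joint passes its speed limit or range.

## Working session

There is one attempt and no reset: what is moved stays moved. The work goes in short steps, Python scripts to look and compute and a tool call to move; the robot and the scene stay as the last step left them, time stands still between calls to the robot, and variables do not carry over. Pictures are saved under pics/ and viewed, and the job is handed in when it is done.

Besides the shell and the picture viewer there is one more tool, called by a JSON object that holds its "fn" and its "kwargs". arm_command: Moves the arm, as the interface text tells. Its arguments: {"type":"object","properties":{"motion":{"type":"array"}},"required":["motion"]}

```bash
mkdir -p pics; ls; python3 - <<'E'
from station import *
import cv2,json
s=read_state();print(s)
for c in("top","side"):
    im=read_camera(c);cv2.imwrite(f"pics/{c}0.png",im)
    i=camera_info(c);print(c,i)
    for n in["choc_raspberry","choc_lemon","choc_mint","choc_violet","choc_hazelnut","choc_almond","case_red","case_yellow","case_green","case_violet"]:
        print(n,[([round(x) for x in d['rect']],round(d['p'],2)) for d in find_in(c,n)][:4])
E
```

```text
pics
{'time_s': 0.0, 'qpos': array([64.68489004, 22.87336986,  2.5796465 , 88.11415468, -1.07125056,
       69.14880677, -2.90437272]), 'qd': array([-0.01462026,  0.10404036,  0.05619024,  0.01192247, -0.02923633,
        0.10401718,  0.07298838]), 'effort': array([ 2.14947277e-04, -4.75124359e+01,  1.36469163e+00, -2.54218179e+01,
        1.14914129e-02,  9.37567296e-03, -4.46478055e-06]), 'tool_pos': array([ 0.21831559, -0.61157336,  0.23024704]), 'eef_rot': array([[ 9.41762003e-01,  3.36279220e-01, -7.84374579e-04],
       [ 3.36280108e-01, -9.41760304e-01,  1.79417847e-03],
       [-1.35347904e-04, -1.95345868e-03, -9.99998083e-01]]), 'contact_force': array([-0.11900911,  0.66445321, -0.72153996]), 'wrist_torque': array([ 0.0341549 , -0.01746402,  0.01032057]), 'width': 1.002032148669614}
top {'mtx': array([[473.50858561,   0.        , 273.89222945],
       [  0.        , 473.50858561, 211.54796544],
       [  0.        ,   0.        ,   1.        ]]), 'k1': -0.07443123864157664, 'R': array([[ 0.02412335, -0.9997066 , -0.00218478],
       [-0.98024398, -0.02322444, -0.19642393],

[... 892 characters left out ...]
70215, -0.73348758,  0.00097201],
       [-0.46977474, -0.4363439 , -0.76740843],
       [ 0.56330869,  0.52115254, -0.64115782]]), 't': array([-0.36007621,  0.27998401,  0.47842666])}
choc_raspberry [([212, 158, 230, 176], 0.61)]
choc_lemon [([239, 171, 260, 194], 0.79)]
choc_mint [([232, 205, 256, 238], 0.64), ([174, 180, 197, 196], 0.26)]
choc_violet [([176, 178, 196, 200], 0.7)]
choc_hazelnut [([270, 188, 287, 207], 0.66), ([207, 191, 234, 215], 0.54)]
choc_almond [([205, 191, 234, 217], 0.92), ([188, 251, 218, 280], 0.56)]
case_red [([355, 226, 386, 249], 0.92)]
case_yellow [([339, 263, 377, 301], 0.82)]
case_green [([348, 244, 382, 273], 0.7)]
case_violet [([330, 293, 372, 326], 0.59)]
```

```bash
python3 - <<'E'
import cv2
a=cv2.imread("pics/top0.png")[125:310,120:410];cv2.imwrite("pics/top0c.png",cv2.resize(a,None,fx=2.75,fy=2.75,interpolation=cv2.INTER_CUBIC))
a=cv2.imread("pics/side0.png")[140:340,150:410];cv2.imwrite("pics/side0c.png",cv2.resize(a,None,fx=3,fy=3,interpolation=cv2.INTER_CUBIC))
E
```

```text
(no output)
```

View pics/top0.png

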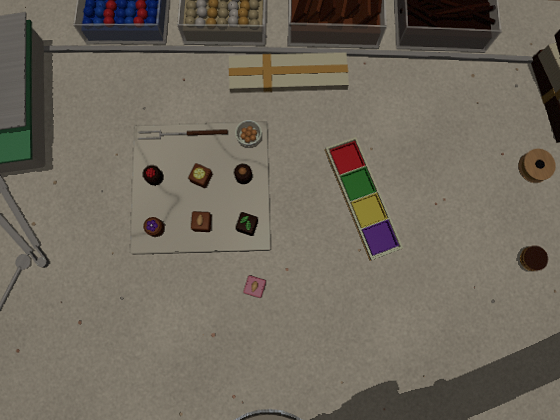

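View pics/top0c.png

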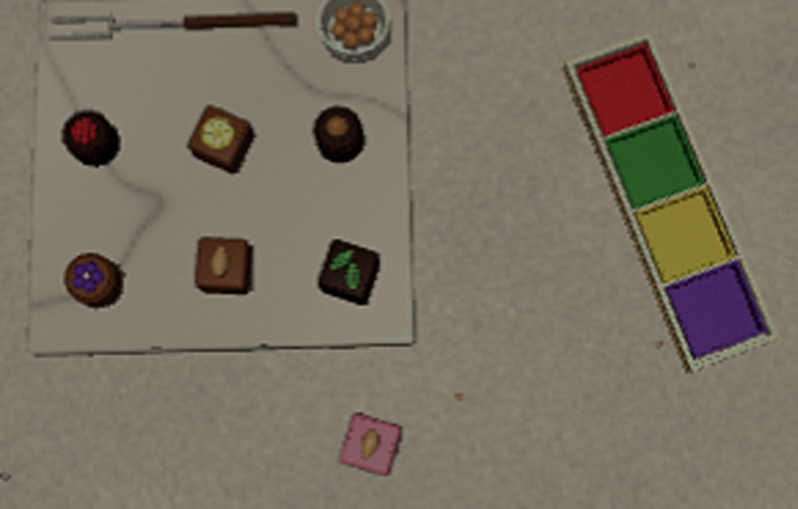

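View pics/side0c.png

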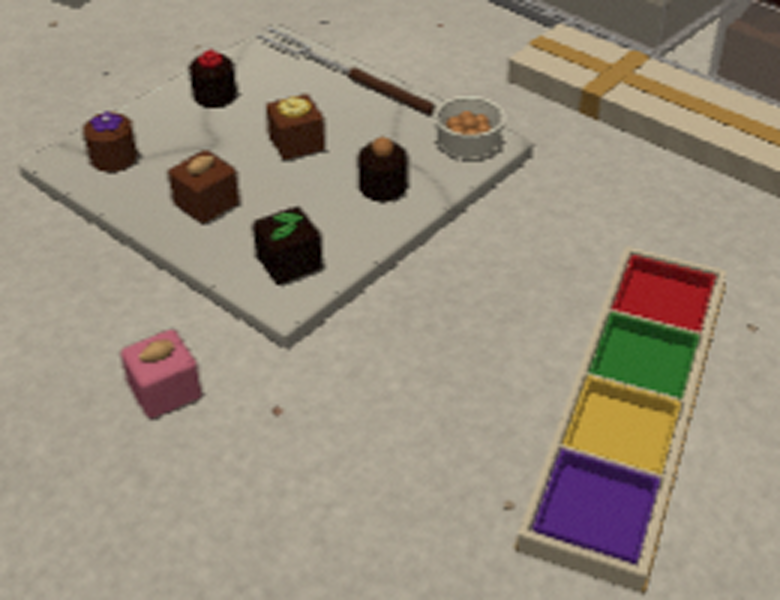

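The top view shows these candidates:
- **To be placed:** raspberry (152,174), lemon (200,175), violet flower (153,226) and mint (247,223).
- **To be left:** hazelnut (243,173), almond (200,221) and the pink look-alike (255,287).

The box runs red, green, yellow, violet, from (347,158) to (380,238). The colours and toppings are clear in the enlarged crops. Next I measure their positions.

```bash
cat > h.py <<'E'
import numpy as np,cv2
from scipy.optimize import minimize,least_squares
from station import *
def proj(c,X):
    i=camera_info(c);X=np.atleast_2d(X)@i['R'].T+i['t'];u=X[:,:2]/X[:,2:]
    u=u*(1+i['k1']*(u**2).sum(1,keepdims=True))
    return u@i['mtx'][:2,:2].T+i['mtx'][:2,2]
def back(c,px,z):
    f=lambda p:(proj(c,[p[0],p[1],z])[0]-px)
    return least_squares(f,[0.5,0]).x
def model(kind,x,y,yaw,z0):
    if kind=='sq':
        h=.018;P=np.array([[a,b,z] for a in(-h,h) for b in(-h,h) for z in(0,.032)])
    else:
        t=np.linspace(0,2*np.pi,32,endpoint=False)
        P=np.array([[.018*np.cos(a),.018*np.sin(a),z] for a in t for z in(0,.028)]+[[.0145*np.cos(a),.0145*np.sin(a),.032] for a in t])
    c,s=np.cos(yaw),np.sin(yaw)
    return P@np.array([[c,-s,0],[s,c,0],[0,0,1]]).T+[x,y,z0]
def seg(im):
    b,g,r=[im[...,k].astype(float) for k in range(3)]
    mx=im.max(2).astype(float);mn=im.min(2).astype(float)
    return ((mx<62)|((mx-mn)/(mx+1)>.3)).astype(np.uint8)
S=4
def sil(c,P,off,n):
    q=proj(c,P);q=(q-off)+.5
    m=np.zeros((n*S,n*S),np.uint8)
    h=cv2.convexHull(np.round(q*S*16).astype(np.int32))
    cv2.fillPoly(m,[h],1,shift=4)
    return cv2.resize(m.astype(np.float32),(n,n),interpolation=cv2.INTER_AREA)
def fit(kind,c,im,x,y,z0,n=64):
    off=np.round(proj(c,[x,y,z0+.016])[0]).astype(int)-n//2
    m=seg(im)[off[1]:off[1]+n,off[0]:off[0]+n]
    k,l,st,ce=cv2.connectedComponentsWithStats(m)
    d=[np.inf]+[np.hypot(*(ce[j]-n/2)) if st[j,4]>60 else np.inf for j in range(1,k)]
    m=(l==int(np.argmin(d))).astype(np.float32)
    cost=lambda p:np.abs(sil(c,model(kind,p[0]/1e3,p[1]/1e3,p[2]/100,z0),off,n)-m).sum()
    best=None
    for yw in (np.radians([-40,-25,-10,5,20,35])*100 if kind=='sq' else [0]):
        r=minimize(cost,[x*1e3,y*1e3,yw],method='Nelder-Mead',options=dict(initial_simplex=[[x*1e3,y*1e3,yw],[x*1e3+6,y*1e3,yw],[x*1e3,y*1e3+6,yw],[x*1e3,y*1e3,yw+15]]))
        if best is None or r.fun<best.fun:best=r
    p=best.x;return p[0],p[1],np.degrees(p[2]/100),best.fun,m.sum()
E
cat > m.py <<'E'
from h import *
T=dict(raspberry=('r',152,174),lemon=('sq',200,175),mint=('sq',247,223),violet=('r',153,226),hazelnut=('r',243,173),almond=('sq',200,221))
ims={c:cv2.imread(f"pics/{c}0.png") for c in("top","side")}
for n,(k,u,v) in T.items():
    x,y=back("top",[u,v],.04)
    for c in ims: print(n,c,np.round(fit(k,c,ims[c],x,y,.014),1))
H=dict(red=(0,0),yellow=(26,0),green=(60,0),violet=(130,0))
R=dict(red=lambda h:(h<8)|(h>172),yellow=lambda h:(h>18)&(h<32),green=lambda h:(h>45)&(h<80),violet=lambda h:(h>118)&(h<150))
for c,w in(("top",(325,135,405,262)),("side",(315,215,400,340))):
    hsv=cv2.cvtColor(ims[c],cv2.COLOR_BGR2HSV).astype(int);Q=[]
    for n in("red","green","yellow","violet"):
        m=(R[n](hsv[...,0])&(hsv[...,1]>110)).astype(np.uint8);mm=m*0;mm[w[1]:w[3],w[0]:w[2]]=m[w[1]:w[3],w[0]:w[2]]
        k,l,st,ce=cv2.connectedComponentsWithStats(mm);j=1+np.argmax(st[1:,4])
        p=back(c,ce[j],.016);Q.append(p);print(c,n,st[j,4],np.round(ce[j],1),np.round(p*1e3,1))
    Q=np.array(Q);d=Q[3]-Q[0];print('pitch',np.round(np.linalg.norm(np.diff(Q,axis=0),axis=1)*1e3,1),'dir',np.degrees(np.arctan2(d[1],d[0])),'mean',Q.mean(0)*1e3)
E
python3 m.py
```

```text
raspberry top [560.7 245.7  -1.   23.5 317. ]
raspberry side [561.8 246.1  -5.9  31.9 235. ]
lemon top [561.2 149.9 -25.2  47.5 394. ]
lemon side [561.5 149.8 -31.7  46.1 326. ]
mint top [465.8  53.4 -16.2  38.6 378. ]Traceback (most recent call last):
  File "m.py", line 6, in <module>
    for c in ims: print(n,c,np.round(fit(k,c,ims[c],x,y,.014),1))
                                     ~~~^^^^^^^^^^^^^^^^^^^^^
  File "h.py", line 39, in fit
    r=minimize(cost,[x*1e3,y*1e3,yw],method='Nelder-Mead',options=dict(initial_simplex=[[x*1e3,y*1e3,yw],[x*1e3+6,y*1e3,yw],[x*1e3,y*1e3+6,yw],[x*1e3,y*1e3,yw+15]]))
    res = _minimize_neldermead(fun, x0, args, callback, bounds=bounds,
                               **options)
    fsim[k] = func(sim[k])
              ~~~~^^^^^^^^
    fx = function(np.copy(x), *(wrapper_args + args))
  File "h.py", line 36, in <lambda>
    cost=lambda p:np.abs(sil(c,model(kind,p[0]/1e3,p[1]/1e3,p[2]/100,z0),off,n)-m).sum()
                         ~~~^^^^^^^^^^^^^^^^^^^^^^^^^^^^^^^^^^^^^^^^^^^^^^^^^^^
  File "h.py", line 25, in sil
    q=proj(c,P);q=(q-off)+.5
  File "h.py", line 5, in proj
    i=camera_info(c);X=np.atleast_2d(X)@i['R'].T+i['t'];u=X[:,:2]/X[:,2:]
ValueError: time passes only in moves, steps and waits
```

```bash
sed -i 's/^def proj/CI={c:camera_info(c) for c in("top","side")}\ndef proj/; s/i=camera_info(c);X/i=CI[c];X/' h.py; python3 m.py; python3 -c "
from station import *;print(read_state()['time_s'])"
```

```text
raspberry top [560.7 245.7  -1.   23.5 317. ]
raspberry side [561.8 246.1  -5.9  31.9 235. ]
lemon top [561.2 149.9 -25.2  47.5 394. ]
lemon side [561.5 149.8 -31.7  46.1 326. ]
mint top [465.8  53.4 -16.2  38.6 378. ]
mint side [465.2  53.3 -28.3  70.  424. ]
violet top [455.9 236.1   5.   22.4 328. ]
violet side [456.3 235.9  -2.2  34.3 276. ]
hazelnut top [567.7  64.7   5.5  25.8 297. ]
hazelnut side [568.8  65.2   5.7  29.7 290. ]
almond top [468.2 142.9  -0.5  37.  402. ]
almond side [468.2 142.2 -14.   54.8 408. ]
top red 753 [346.9 157.1] [ 610.9 -145.3]
top green 742 [357.8 183.3] [ 556.1 -166.9]
top yellow 796 [368.9 209.9] [ 501.6 -188.6]
top violet 782 [380. 237.] [ 447.5 -209.7]
pitch [58.9 58.6 58.2] dir -158.4683067044133 mean [ 529.00799642 -177.62444234]
side red 595 [371.1 237.1] [ 609.7 -147.4]
side green 668 [364.7 257.8] [ 555.3 -169.2]
side yellow 858 [357.2 281. ] [ 500.9 -190.4]
side violet 1013 [348.6 308.2] [ 445.  -212.6]
pitch [58.6 58.4 60.1] dir -158.38615009733076 mean [ 527.71007115 -179.90765286]
1.1
```

Both cameras agree to about 1–2 mm, and the case pitch comes out at 58.6 mm, which fits the 58.5 given. The yaw of the square chocolates needs one more check, so I overlay the model on the pictures.

```bash
python3 - <<'E'
from h import *
ims={c:cv2.imread(f"pics/{c}0.png") for c in("top","side")}
rows=[]
for n,x,y,yws in(("lemon",561.3,149.8,(-25,-31)),("mint",465.5,53.3,(-16,-27))):
  r=[]
  for c in ims:
    for yw in yws:
      o=np.round(proj(c,[x/1e3,y/1e3,.03])[0]).astype(int)-18
      a=cv2.resize(ims[c][o[1]:o[1]+36,o[0]:o[0]+36],(200,200),interpolation=cv2.INTER_CUBIC);a=cv2.convertScaleAbs(a,alpha=1.8)
      P=model('sq',x/1e3,y/1e3,np.radians(yw),.014);q=((proj(c,P)-o+.5)*200/36*16).astype(np.int32)
      for i in range(8):
        for j in range(i):
          if bin(i^j).count('1')==1: cv2.line(a,q[i].tolist(),q[j].tolist(),(255,255,0),1,cv2.LINE_AA,4)
      r.append(a)
  rows.append(np.hstack(r))
cv2.imwrite("pics/yaw.png",np.vstack(rows))
E
```

```text
(no output)
```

View pics/yaw.png

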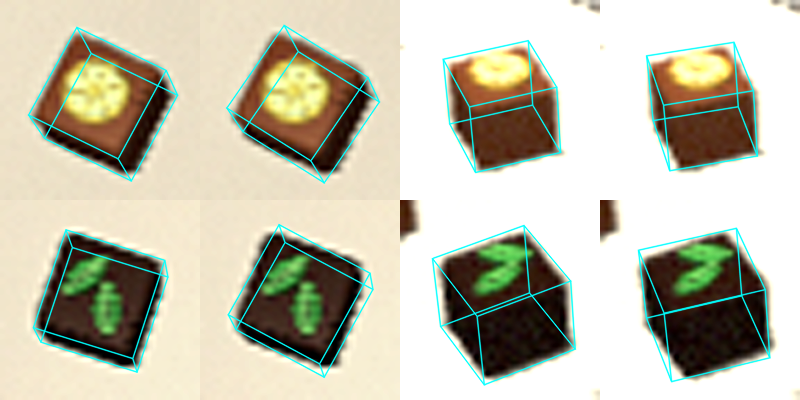

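Yaws are lemon −26° and mint −16.5°. The left-hand overlay of each pair fits best. Next is a small planner that turns world targets into tool-frame shifts.

```bash
cat > plan.py <<'E'
import sys,numpy as np
from station import read_state
from scipy.spatial.transform import Rotation as Ro
# args: x y z(mm) jawangle deg  ; prints tool-frame shift m, rotvec rad
x,y,z,yw=map(float,sys.argv[1:5])
s=read_state();R=np.array(s['eef_rot']);p=s['tool_pos']
a=np.radians(yw);ty=np.array([np.cos(a),np.sin(a),0])
if ty@R[:,1]<0: ty=-ty
tz=np.array([0,0,-1.]);G=np.column_stack([np.cross(ty,tz),ty,tz])
d=R.T@(np.array([x,y,z])/1e3-p);rv=Ro.from_matrix(R.T@G).as_rotvec()
print('t',round(s['time_s'],2),'pos',np.round(p*1e3,1),'jaw',round(np.degrees(np.arctan2(R[1,1],R[0,1])),1),'w',round(s['width'],3),'F',np.round(s['contact_force'],1))
print('q',np.round(s['qpos'],0))
print('shift',np.round(d,4),'turn',np.round(rv,3),'rows',np.ceil(max(np.linalg.norm(d)/.0417,np.degrees(np.linalg.norm(rv))/7.16)))
E
python3 plan.py 561 246 120 111.6
```

```text
t 1.1 pos [ 218.5 -612.2  231.4] jaw -70.4 w 1.001 F [ 0.4 -0.3  0.4]
q [65. 23.  3. 88. -1. 69. -3.]
shift [ 0.611  -0.6932  0.1113] turn [ 0.    -0.    -0.034] rows 23.0
```

{"fn": "arm_command", "kwargs": {"motion": [[[0.211,-0.24,0.038,0,0,-0.034,0],[0.211,-0.24,0.038,0,0,-0.034,0],[0.211,-0.24,0.038,0,0,-0.034,0],[0.211,-0.24,0.038,0,0,-0.034,0],[0.211,-0.24,0.038,0,0,-0.034,0],[0.211,-0.24,0.038,0,0,-0.034,0],[0.211,-0.24,0.038,0,0,-0.034,0],[0.211,-0.24,0.038,0,0,-0.034,0]]]}}

```text
time_s: 1.77
tool_pos: [0.3376, -0.3116, 0.1932]
eef_rot: [[0.929, 0.371, 0.0], [0.371, -0.929, 0.001], [0.001, -0.001, -1.0]]
contact_force: [-0.4, -0.2, 0.1]
width: 1.005
```

```bash
python3 plan.py 561 246 120 111.6
```

```text
t 1.77 pos [ 337.6 -311.6  193.2] jaw -68.2 w 1.005 F [-0.4 -0.2  0.1]
q [ 45.   6.  -8. 116.   1.  59. -32.]
shift [ 0.4141 -0.435   0.0737] turn [-0.001 -0.001  0.003] rows 15.0
```

{"fn": "arm_command", "kwargs": {"motion": [[[0.207,-0.218,0.037,0,0,0.003,0],[0.207,-0.218,0.037,0,0,0.003,0],[0.207,-0.218,0.037,0,0,0.003,0],[0.207,-0.218,0.037,0,0,0.003,0],[0.207,-0.218,0.037,0,0,0.003,0],[0.207,-0.218,0.037,0,0,0.003,0],[0.207,-0.218,0.037,0,0,0.003,0],[0.207,-0.218,0.037,0,0,0.003,0]]]}}

```text
time_s: 2.43
tool_pos: [0.4508, -0.0293, 0.1565]
eef_rot: [[0.928, 0.373, 0.002], [0.373, -0.928, 0.003], [0.004, -0.002, -1.0]]
contact_force: [-0.0, 0.5, 0.2]
width: 1.001
```

```bash
python3 plan.py 561 246 120 111.6
```

```text
t 2.43 pos [450.8 -29.3 156.5] jaw -68.1 w 1.001 F [-0.   0.5  0.2]
q [ 22.   8. -25. 119.   4.  54. -74.]
shift [ 0.2049 -0.2142  0.0377] turn [-0.002 -0.003  0.006] rows 8.0
```

{"fn": "arm_command", "kwargs": {"motion": [[[0.205,-0.214,0.038,0,0,0.006,0],[0.205,-0.214,0.038,0,0,0.006,0],[0.205,-0.214,0.038,0,0,0.006,0],[0.205,-0.214,0.038,0,0,0.006,0],[0.205,-0.214,0.038,0,0,0.006,0],[0.205,-0.214,0.038,0,0,0.006,0],[0.205,-0.214,0.038,0,0,0.006,0],[0.205,-0.214,0.038,0,0,0.006,0]]]}}

```text
time_s: 3.1
tool_pos: [0.5619, 0.2468, 0.118]
eef_rot: [[0.93, 0.367, 0.001], [0.367, -0.93, 0.007], [0.004, -0.006, -1.0]]
contact_force: [0.1, 0.9, 1.1]
width: 1.0
```

```bash
python3 plan.py 561 246 27.5 111.6
```

```text
t 3.1 pos [561.9 246.8 118. ] jaw -68.5 w 1.0 F [0.1 0.9 1.1]
q [  -5.   27.  -30.   99.   16.   57. -109.]
shift [-0.0015  0.001   0.0905] turn [-0.006 -0.004 -0.001] rows 3.0
```

{"fn": "arm_command", "kwargs": {"motion": [[[-0.001,0.001,0.035,0,0,0,0],[-0.001,0.001,0.065,0,0,0,0],[-0.001,0.001,0.08,0,0,0,0],[-0.001,0.001,0.09,0,0,0,0],[-0.001,0.001,0.09,0,0,0,0],[-0.001,0.001,0.09,0,0,0,0]]]}}

```text
time_s: 3.6
tool_pos: [0.5612, 0.2365, 0.0286]
eef_rot: [[0.933, 0.359, 0.0], [0.359, -0.933, 0.0], [0.0, -0.0, -1.0]]
contact_force: [0.4, -0.3, -0.4]
width: 0.998
```

```bash
python3 plan.py 561 246 27.5 111.6; python3 - <<'E'
from h import *
a=read_camera("side")
u=proj("side",[.561,.246,.04])[0].astype(int)
cv2.imwrite("pics/r1.png",cv2.resize(a[u[1]-55:u[1]+45,u[0]-65:u[0]+65],None,fx=6,fy=6,interpolation=cv2.INTER_CUBIC))
E
```

```text
t 3.6 pos [561.2 236.5  28.6] jaw -68.9 w 0.998 F [ 0.4 -0.3 -0.4]
q [  -6.   33.  -27.  103.   20.   48. -112.]
shift [ 0.0032 -0.009   0.0011] turn [-0.    -0.    -0.009] rows 1.0
```

View pics/r1.png

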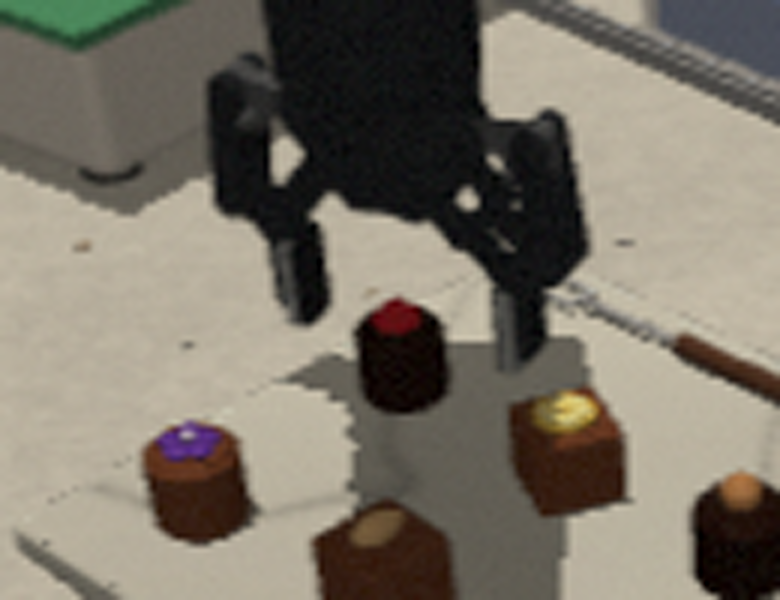

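The picture shows the fingers on either side of the raspberry chocolate, which sits about 10 mm nearer the left one. The arm was still settling when I measured, so I correct this and then close.

{"fn": "arm_command", "kwargs": {"motion": [[[0.003,-0.009,0.001,0,0,-0.009,0],[0.003,-0.009,0.001,0,0,-0.009,0],[0.003,-0.009,0.001,0,0,-0.009,0.3],[0.003,-0.009,0.001,0,0,-0.009,1],[0.003,-0.009,0.001,0,0,-0.009,1],[0.003,-0.009,0.001,0,0,-0.009,1],[0.003,-0.009,0.001,0,0,-0.009,1],[0.003,-0.009,0.001,0,0,-0.009,1]]]}}

```text
time_s: 4.32
tool_pos: [0.561, 0.246, 0.0279]
eef_rot: [[0.93, 0.368, 0.001], [0.368, -0.93, 0.0], [0.001, 0.0, -1.0]]
contact_force: [0.1, -0.4, 3.6]
width: 0.39
```

```bash
python3 plan.py 561 246 130 111.6
```

```text
t 4.32 pos [561.  246.   27.9] jaw -68.4 w 0.39 F [ 0.1 -0.4  3.6]
q [  -7.   34.  -27.  103.   20.   48. -112.]
shift [ 1.000e-04 -0.000e+00 -1.021e-01] turn [ 0.    -0.001 -0.   ] rows 3.0
```

{"fn": "arm_command", "kwargs": {"motion": [[[0,0,-0.01,0,0,0,1],[0,0,-0.03,0,0,0,1],[0,0,-0.06,0,0,0,1],[0,0,-0.09,0,0,0,1],[0,0,-0.102,0,0,0,1],[0,0,-0.102,0,0,0,1]]]}}

```text
time_s: 4.82
tool_pos: [0.5626, 0.2472, 0.1331]
eef_rot: [[0.93, 0.368, 0.006], [0.368, -0.93, 0.003], [0.007, -0.0, -1.0]]
contact_force: [-0.7, 0.5, -1.6]
width: 0.392
```

```bash
python3 plan.py 610.5 -146.2 130 111.6;  python3 - <<'E'
from h import *
for c in("side","top"):
    a=read_camera(c)
    u=proj(c,[.561,.246,.13])[0].astype(int);y0=max(u[1]-45,0);x0=max(u[0]-65,0)
    cv2.imwrite(f"pics/r2{c}.png",cv2.resize(a[y0:y0+100,x0:x0+130],None,fx=6,fy=6,interpolation=cv2.INTER_CUBIC))
E
```

```text
t 4.82 pos [562.6 247.2 133.1] jaw -68.4 w 0.392 F [-0.7  0.5 -1.6]
q [  -5.   26.  -30.   99.   15.   58. -109.]
shift [-0.1002  0.3834  0.0024] turn [-0.    -0.007 -0.   ] rows 10.0
```

View pics/r2side.png

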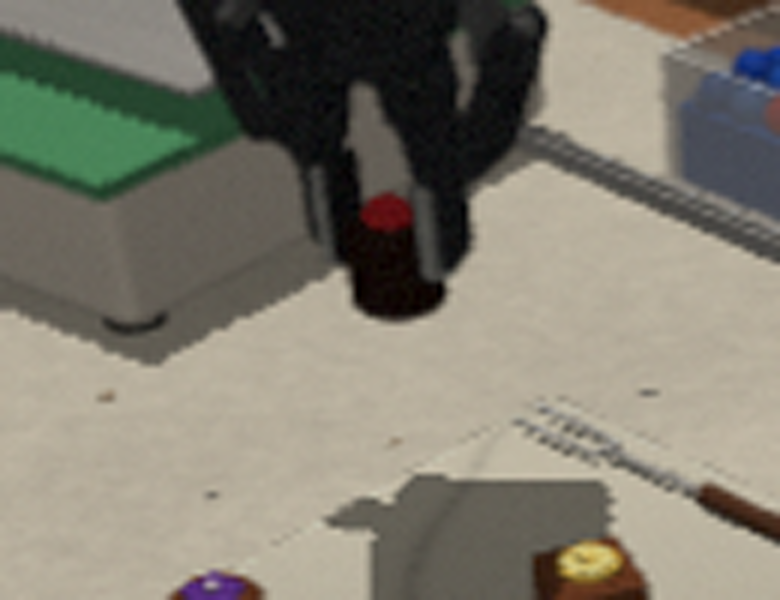

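Raspberry chocolate is held level, with the fingertips about 13 mm above its underside. Next is the red case.

{"fn": "arm_command", "kwargs": {"motion": [[[-0.005,0.02,0,0,0,0,1],[-0.014,0.055,0,0,0,0,1],[-0.024,0.092,0,0,0,0,1],[-0.033,0.13,0,0,0,0,1],[-0.043,0.168,0,0,0,0,1],[-0.053,0.206,0,0,0,0,1],[-0.062,0.243,0,0,0,0,1],[-0.072,0.28,0,0,0,0,1]]]}}

```text
time_s: 5.58
tool_pos: [0.5948, -0.0431, 0.1269]
eef_rot: [[0.93, 0.368, -0.004], [0.368, -0.93, 0.0], [-0.004, -0.002, -1.0]]
contact_force: [1.5, -0.0, 0.3]
width: 0.395
```

{"fn": "arm_command", "kwargs": {"motion": [[[-0.009,0.035,0,0,0,0,1],[-0.016,0.065,0,0,0,0,1],[-0.022,0.087,0,0,0,0,1],[-0.026,0.103,0,0,0,0,1],[-0.026,0.103,0,0,0,0,1],[-0.026,0.103,0,0,0,0,1],[-0.026,0.103,0,0,0,0,1]]]}}

```text
time_s: 6.17
tool_pos: [0.6093, -0.1444, 0.1278]
eef_rot: [[0.929, 0.369, -0.003], [0.369, -0.929, 0.002], [-0.002, -0.003, -1.0]]
contact_force: [-0.1, 0.0, 0.2]
width: 0.393
```

```bash
python3 plan.py 610.5 -146.2 35 111.6
```

```text
t 6.17 pos [ 609.3 -144.4  127.8] jaw -68.3 w 0.393 F [-0.1  0.   0.2]
q [ 28.  27. -24.  97.  13.  59. -69.]
shift [0.0006 0.0024 0.0928] turn [-0.003  0.002  0.001] rows 3.0
```

{"fn": "arm_command", "kwargs": {"motion": [[[0,0.002,0.025,0,0,0,1],[0,0.002,0.055,0,0,0,1],[0,0.002,0.08,0,0,0,1],[0,0.002,0.092,0,0,0,1],[0,0.002,0.092,0,0,0,1],[0,0.002,0.092,0,0,0,1]]]}}

```text
time_s: 6.67
tool_pos: [0.6111, -0.1467, 0.0372]
eef_rot: [[0.929, 0.37, -0.001], [0.37, -0.929, 0.001], [-0.0, -0.001, -1.0]]
contact_force: [0.0, -0.2, -0.5]
width: 0.392
```

```bash
python3 plan.py 610.5 -146.2 19 111.6;  python3 - <<'E'
from h import *
r=[]
for c in("side","top"):
    a=read_camera(c)
    u=proj(c,[.61,-.146,.04])[0].astype(int);y0=max(u[1]-45,0);x0=max(u[0]-45,0)
    r.append(cv2.resize(a[y0:y0+90,x0:x0+90],(400,400),interpolation=cv2.INTER_CUBIC))
cv2.imwrite("pics/r3.png",np.hstack(r))
E
```

```text
t 6.67 pos [ 611.1 -146.7   37.2] jaw -68.3 w 0.392 F [ 0.  -0.2 -0.5]
q [ 26.  34. -22. 100.  16.  49. -72.]
shift [-0.0003 -0.0006  0.0182] turn [-0.001  0.     0.002] rows 1.0
```

View pics/r3.png

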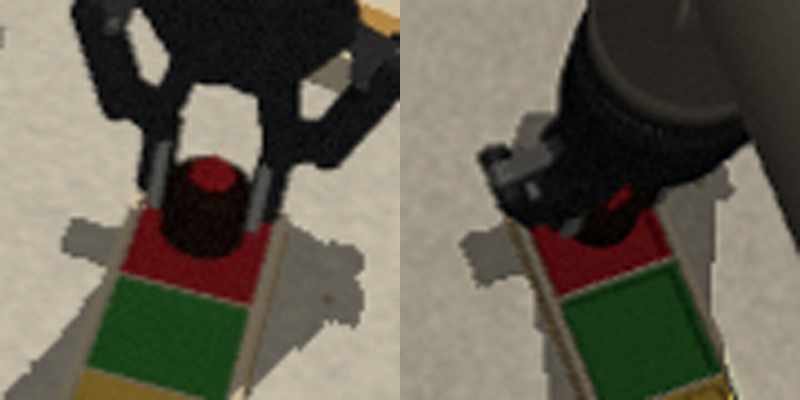

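It is over the red case and centred across the box. I lower it in small steps and watch the force.

{"fn": "arm_command", "kwargs": {"motion": [[[0,0,0.005,0,0,0,1],[0,0,0.01,0,0,0,1],[0,0,0.014,0,0,0,1],[0,0,0.017,0,0,0,1],[0,0,0.018,0,0,0,1],[0,0,0.018,0,0,0,1],[0,0,0.018,0,0,0,1]]]}}

```text
time_s: 7.35
tool_pos: [0.6111, -0.1482, 0.0193]
eef_rot: [[0.93, 0.368, 0.0], [0.368, -0.93, -0.0], [0.0, 0.0, -1.0]]
contact_force: [0.4, 0.0, 0.3]
width: 0.389
```

{"fn": "arm_command", "kwargs": {"motion": [[[0,-0.001,0.0005,0,0,0,1],[0,-0.001,0.0005,0,0,0,0.35],[0,-0.001,0.0005,0,0,0,0.2],[0,-0.001,0.0005,0,0,0,0.2],[0,-0.001,0.0005,0,0,0,0.2],[0,-0.001,-0.01,0,0,0,0.2],[0,-0.001,-0.04,0,0,0,0.1],[0,-0.001,-0.08,0,0,0,0]]]}}

```text
time_s: 8.02
tool_pos: [0.6079, -0.1468, 0.0977]
eef_rot: [[0.93, 0.368, -0.007], [0.368, -0.93, 0.002], [-0.006, -0.004, -1.0]]
contact_force: [0.3, 0.0, 0.5]
width: 0.998
```

```bash
python3 plan.py 456 236 120 111.6;  python3 - <<'E'
from h import *
r=[]
for c in("side","top"):
    a=read_camera(c)
    u=proj(c,[.61,-.146,.04])[0].astype(int);y0=max(u[1]-45,0);x0=max(u[0]-45,0)
    r.append(cv2.resize(a[y0:y0+90,x0:x0+90],(400,400),interpolation=cv2.INTER_CUBIC))
cv2.imwrite("pics/r4.png",np.hstack(r))
E
```

```text
t 8.02 pos [ 607.9 -146.8   97.7] jaw -68.4 w 0.998 F [0.3 0.  0.5]
q [ 27.  29. -24.  98.  14.  56. -70.]
shift [-4.00e-04 -4.12e-01 -2.07e-02] turn [-0.004  0.006  0.   ] rows 10.0
```

View pics/r4.png

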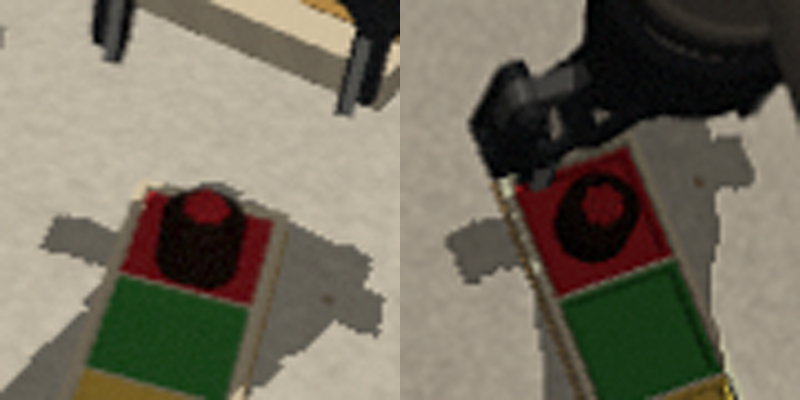

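The raspberry chocolate sits flat in the red case, near its centre. Next is the violet one, at (153,226) in the top picture.

{"fn": "arm_command", "kwargs": {"motion": [[[0,-0.03,-0.02,0,0,0,0],[0,-0.07,-0.02,0,0,0,0],[0,-0.11,-0.02,0,0,0,0],[0,-0.15,-0.02,0,0,0,0],[0,-0.19,-0.02,0,0,0,0],[0,-0.23,-0.02,0,0,0,0],[0,-0.27,-0.02,0,0,0,0],[0,-0.305,-0.02,0,0,0,0]]]}}

```text
time_s: 8.78
tool_pos: [0.4973, 0.139, 0.1202]
eef_rot: [[0.929, 0.369, 0.001], [0.369, -0.929, 0.0], [0.001, 0.0, -1.0]]
contact_force: [0.3, 0.3, 0.3]
width: 1.001
```

{"fn": "arm_command", "kwargs": {"motion": [[[0,-0.04,0,0,0,0,0],[0,-0.075,0,0,0,0,0],[0,-0.097,0,0,0,0,0],[0,-0.107,0,0,0,0,0],[0,-0.107,0,0,0,0,0],[0,-0.107,0,0,0,0,0],[0,-0.107,0,0,0,0,0]]]}}

```text
time_s: 9.37
tool_pos: [0.4601, 0.2335, 0.1192]
eef_rot: [[0.931, 0.365, 0.0], [0.365, -0.931, -0.002], [-0.0, 0.002, -1.0]]
contact_force: [0.8, -0.4, -0.7]
width: 1.0
```

```bash
python3 plan.py 456 236 27.5 111.6
```

```text
t 9.37 pos [460.1 233.5 119.2] jaw -68.6 w 1.0 F [ 0.8 -0.4 -0.7]
q [  -3.   19.  -34.  112.   13.   53. -112.]
shift [-0.0029 -0.0039  0.0917] turn [ 0.002  0.    -0.003] rows 3.0
```

{"fn": "arm_command", "kwargs": {"motion": [[[-0.003,-0.004,0.03,0,0,0,0],[-0.003,-0.004,0.06,0,0,0,0],[-0.003,-0.004,0.08,0,0,0,0],[-0.003,-0.004,0.091,0,0,0,0],[-0.003,-0.004,0.091,0,0,0,0],[-0.003,-0.004,0.091,0,0,0,0],[-0.003,-0.004,0.091,0,0,0,0]]]}}

```text
time_s: 9.95
tool_pos: [0.4562, 0.2385, 0.0294]
eef_rot: [[0.93, 0.367, 0.002], [0.367, -0.93, 0.001], [0.002, 0.0, -1.0]]
contact_force: [0.7, -0.7, 0.7]
width: 0.997
```

```bash
python3 plan.py 456 236 27.5 111.6
```

```text
t 9.95 pos [456.2 238.5  29.4] jaw -68.5 w 0.997 F [ 0.7 -0.7  0.7]
q [  -7.   26.  -31.  116.   19.   42. -118.]
shift [-0.0011  0.0023  0.0019] turn [ 0.    -0.002 -0.001] rows 1.0
```

{"fn": "arm_command", "kwargs": {"motion": [[[-0.001,0.002,0.0015,0,0,0,0],[-0.001,0.002,0.0015,0,0,0,0.3],[-0.001,0.002,0.0015,0,0,0,1],[-0.001,0.002,0.0015,0,0,0,1],[-0.001,0.002,0.0015,0,0,0,1],[-0.001,0.002,0.0015,0,0,0,1],[-0.001,0.002,0.0015,0,0,0,1]]]}}

```text
time_s: 10.53
tool_pos: [0.4549, 0.2364, 0.0275]
eef_rot: [[0.93, 0.368, 0.001], [0.368, -0.93, -0.0], [0.001, 0.001, -1.0]]
contact_force: [-0.2, -0.6, 5.2]
width: 0.392
```

{"fn": "arm_command", "kwargs": {"motion": [[[0,0,-0.01,0,0,0,1],[0,0,-0.03,0,0,0,1],[0,0,-0.06,0,0,0,1],[0,0,-0.09,0,0,0,1],[0,0,-0.1,0,0,0,1],[0,0,-0.1,0,0,0,1],[0,0,-0.1,0,0,0,1]]]}}

```text
time_s: 11.12
tool_pos: [0.4546, 0.2361, 0.1269]
eef_rot: [[0.93, 0.368, 0.001], [0.368, -0.93, -0.0], [0.001, 0.0, -1.0]]
contact_force: [-0.1, -0.3, -0.6]
width: 0.392
```

```bash
python3 plan.py 446.3 -211.2 128 111.6
```

```text
t 11.12 pos [454.6 236.1 126.9] jaw -68.4 w 0.392 F [-0.1 -0.3 -0.6]
q [  -3.   18.  -34.  113.   12.   53. -112.]
shift [-0.1723  0.4129 -0.001 ] turn [ 0.    -0.001 -0.   ] rows 11.0
```

{"fn": "arm_command", "kwargs": {"motion": [[[-0.01,0.024,0,0,0,0,1],[-0.024,0.058,0,0,0,0,1],[-0.039,0.094,0,0,0,0,1],[-0.054,0.13,0,0,0,0,1],[-0.069,0.166,0,0,0,0,1],[-0.084,0.202,0,0,0,0,1],[-0.099,0.238,0,0,0,0,1],[-0.113,0.27,0,0,0,0,1]]]}}

```text
time_s: 11.78
tool_pos: [0.4467, -0.059, 0.125]
eef_rot: [[0.93, 0.367, -0.004], [0.367, -0.93, -0.0], [-0.004, -0.001, -1.0]]
contact_force: [0.9, 0.5, -0.5]
width: 0.389
```

{"fn": "arm_command", "kwargs": {"motion": [[[-0.014,0.034,0,0,0,0,1],[-0.029,0.07,0,0,0,0,1],[-0.043,0.103,0,0,0,0,1],[-0.053,0.128,0,0,0,0,1],[-0.059,0.143,0,0,0,0,1],[-0.059,0.143,0,0,0,0,1],[-0.059,0.143,0,0,0,0,1],[-0.059,0.143,0,0,0,0,1]]]}}

```text
time_s: 12.45
tool_pos: [0.4458, -0.2094, 0.1255]
eef_rot: [[0.929, 0.369, -0.003], [0.369, -0.929, 0.002], [-0.002, -0.003, -1.0]]
contact_force: [0.4, -1.4, -1.1]
width: 0.393
```

```bash
python3 plan.py 446.3 -211.2 36 111.6
```

```text
t 12.45 pos [ 445.8 -209.4  125.5] jaw -68.3 w 0.393 F [ 0.4 -1.4 -1.1]
q [ 37.  14. -19. 115.   6.  52. -54.]
shift [-0.0001  0.0021  0.0895] turn [-0.003  0.002  0.001] rows 3.0
```

{"fn": "arm_command", "kwargs": {"motion": [[[0,0.001,0.025,0,0,0,1],[0,0.001,0.055,0,0,0,1],[0,0.001,0.077,0,0,0,1],[0,0.001,0.089,0,0,0,1],[0,0.001,0.089,0,0,0,1],[0,0.001,0.089,0,0,0,1]]]}}

```text
time_s: 12.95
tool_pos: [0.4467, -0.2101, 0.0372]
eef_rot: [[0.929, 0.37, -0.002], [0.37, -0.929, 0.001], [-0.001, -0.002, -1.0]]
contact_force: [0.1, 0.8, -0.7]
width: 0.395
```

```bash
python3 plan.py 446.3 -211.2 18.7 111.6;  python3 - <<'E'
from h import *
r=[]
for c in("side","top"):
    a=read_camera(c)
    u=proj(c,[.446,-.211,.04])[0].astype(int);y0=max(u[1]-45,0);x0=max(u[0]-45,0)
    r.append(cv2.resize(a[y0:y0+90,x0:x0+90],(400,400),interpolation=cv2.INTER_CUBIC))
cv2.imwrite("pics/v3.png",np.hstack(r))
E
```

```text
t 12.95 pos [ 446.7 -210.1   37.2] jaw -68.3 w 0.395 F [ 0.1  0.8 -0.7]
q [ 35.  22. -18. 119.  10.  41. -57.]
shift [-0.0007  0.0009  0.0185] turn [-0.002  0.001  0.002] rows 1.0
```

View pics/v3.png

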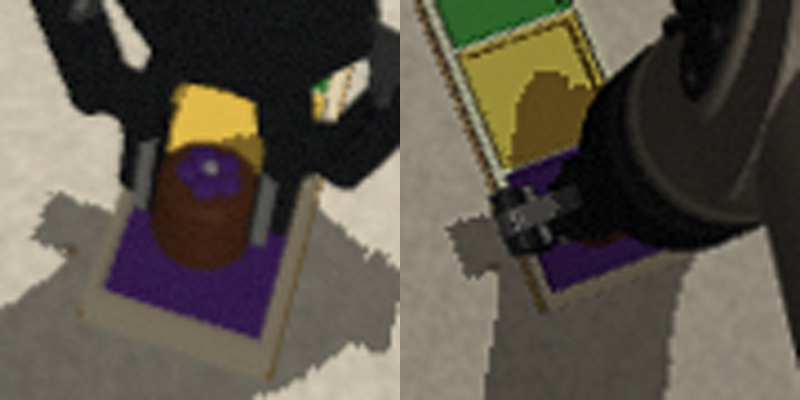

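Violet is upright over the violet case, so I lower and release it.

{"fn": "arm_command", "kwargs": {"motion": [[[0,0.0,0.005,0,0,0,1],[0,0,0.01,0,0,0,1],[0,0,0.014,0,0,0,1],[0,0,0.017,0,0,0,1],[0,0,0.018,0,0,0,1],[0,0,0.018,0,0,0,1],[0,0,0.018,0,0,0,1]]]}}

```text
time_s: 13.63
tool_pos: [0.447, -0.212, 0.0197]
eef_rot: [[0.93, 0.368, -0.0], [0.368, -0.93, -0.0], [-0.0, 0.0, -1.0]]
contact_force: [-0.3, 0.7, -0.3]
width: 0.395
```

{"fn": "arm_command", "kwargs": {"motion": [[[0,0,0.001,0,0,0,1],[0,0,0.001,0,0,0,1],[0,0,0.001,0,0,0,0.35],[0,0,0.001,0,0,0,0.2],[0,0,0.001,0,0,0,0.2],[0,0,0.001,0,0,0,0.2],[0,0,-0.01,0,0,0,0.2],[0,0,-0.045,0,0,0,0.1]]]}}

```text
time_s: 14.3
tool_pos: [0.4433, -0.2104, 0.062]
eef_rot: [[0.93, 0.368, -0.009], [0.368, -0.93, 0.004], [-0.007, -0.007, -1.0]]
contact_force: [0.4, -0.9, 1.3]
width: 0.895
```

{"fn": "arm_command", "kwargs": {"motion": [[[0,0,-0.03,0,0,0,0],[0,0,-0.06,0,0,0,0],[0,0,-0.06,0,0,0,0]]]}}

```text
time_s: 14.55
tool_pos: [0.4513, -0.2135, 0.1313]
eef_rot: [[0.93, 0.368, 0.011], [0.368, -0.93, -0.005], [0.008, 0.009, -1.0]]
contact_force: [0.1, -0.9, -0.5]
width: 0.995
```

```bash
python3 plan.py 561.3 149.8 120 154;  python3 - <<'E'
from h import *
r=[]
for c in("side","top"):
    a=read_camera(c)
    u=proj(c,[.446,-.211,.04])[0].astype(int);y0=max(u[1]-45,0);x0=max(u[0]-45,0)
    r.append(cv2.resize(a[y0:y0+90,x0:x0+90],(400,400),interpolation=cv2.INTER_CUBIC))
cv2.imwrite("pics/v4.png",np.hstack(r))
E
```

```text
t 14.55 pos [ 451.3 -213.5  131.3] jaw -68.4 w 0.995 F [ 0.1 -0.9 -0.5]
q [ 37.  14. -19. 115.   6.  52. -54.]
shift [ 0.2358 -0.2975  0.0106] turn [ 0.012 -0.005 -0.74 ] rows 10.0
```

View pics/v4.png

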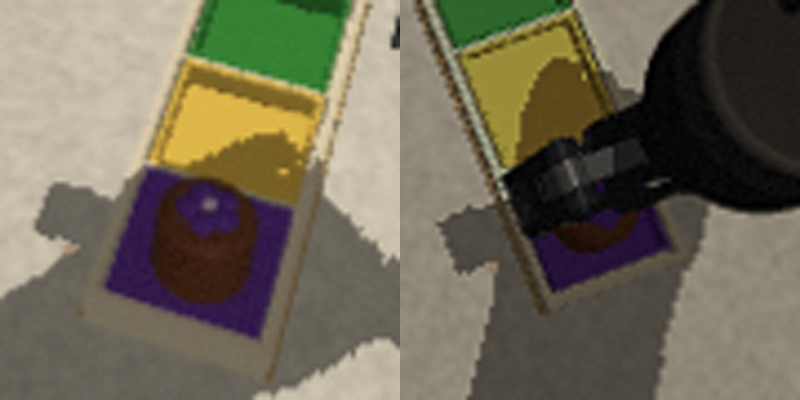

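The violet chocolate is flat in its case. Next is the lemon one, at (200,175) in the top picture. It has the yellow slice, and I grip it on its faces at 154°.

{"fn": "arm_command", "kwargs": {"motion": [[[0.016,-0.02,0.002,0,0,-0.06,0],[0.039,-0.049,0.005,0,0,-0.16,0],[0.062,-0.079,0.008,0,0,-0.26,0],[0.085,-0.108,0.009,0,0,-0.36,0],[0.108,-0.137,0.009,0,0,-0.46,0],[0.132,-0.167,0.009,0,0,-0.56,0],[0.155,-0.196,0.009,0,0,-0.65,0],[0.177,-0.223,0.009,0,0,-0.74,0]]]}}

```text
time_s: 15.32
tool_pos: [0.5286, 0.0626, 0.1147]
eef_rot: [[0.434, 0.901, -0.002], [0.901, -0.434, 0.0], [-0.001, -0.002, -1.0]]
contact_force: [-0.3, -0.9, 0.0]
width: 1.002
```

```bash
python3 plan.py 561.3 149.8 120 154
```

```text
t 15.32 pos [528.6  62.6 114.7] jaw -25.7 w 1.002 F [-0.3 -0.9  0. ]
q [ 17.  21. -34. 110.  14.  53. -50.]
shift [ 0.0928 -0.0083 -0.0054] turn [-0.002  0.001  0.005] rows 3.0
```

{"fn": "arm_command", "kwargs": {"motion": [[[0.03,-0.003,-0.003,0,0,0.005,0],[0.06,-0.006,-0.005,0,0,0.005,0],[0.08,-0.008,-0.005,0,0,0.005,0],[0.088,-0.008,-0.005,0,0,0.005,0],[0.088,-0.008,-0.005,0,0,0.005,0],[0.088,-0.008,-0.005,0,0,0.005,0],[0.088,-0.008,-0.005,0,0,0.005,0]]]}}

```text
time_s: 15.9
tool_pos: [0.5602, 0.1405, 0.1199]
eef_rot: [[0.445, 0.895, -0.002], [0.895, -0.445, -0.002], [-0.003, -0.001, -1.0]]
contact_force: [0.3, -0.9, 0.2]
width: 0.998
```

```bash
python3 plan.py 561.3 149.8 27.5 154
```

```text
t 15.9 pos [560.2 140.5 119.9] jaw -26.4 w 0.998 F [ 0.3 -0.9  0.2]
q [  8.  25. -34. 104.  16.  56. -59.]
shift [ 0.0091 -0.003   0.0924] turn [-0.001  0.003 -0.008] rows 3.0
```

{"fn": "arm_command", "kwargs": {"motion": [[[0.009,-0.003,0.03,0,0,-0.005,0],[0.009,-0.003,0.06,0,0,-0.005,0],[0.009,-0.003,0.08,0,0,-0.005,0],[0.009,-0.003,0.092,0,0,-0.005,0],[0.009,-0.003,0.092,0,0,-0.005,0],[0.009,-0.003,0.092,0,0,-0.005,0],[0.009,-0.003,0.092,0,0,-0.005,0]]]}}

```text
time_s: 16.48
tool_pos: [0.5634, 0.1523, 0.0301]
eef_rot: [[0.439, 0.898, 0.002], [0.898, -0.439, 0.0], [0.001, 0.002, -1.0]]
contact_force: [0.0, 0.6, 0.6]
width: 1.001
```

```bash
python3 plan.py 561.3 149.8 27.5 154
```

```text
t 16.48 pos [563.4 152.3  30.1] jaw -26.1 w 1.001 F [0.  0.6 0.6]
q [  5.  32. -31. 107.  22.  47. -64.]
shift [-0.0031 -0.0008  0.0026] turn [ 0.002 -0.001 -0.001] rows 1.0
```

{"fn": "arm_command", "kwargs": {"motion": [[[-0.003,-0.001,0.002,0,0,0,0],[-0.003,-0.001,0.002,0,0,0,0.3],[-0.003,-0.001,0.002,0,0,0,1],[-0.003,-0.001,0.002,0,0,0,1],[-0.003,-0.001,0.002,0,0,0,1],[-0.003,-0.001,0.002,0,0,0,1],[-0.003,-0.001,0.002,0,0,0,1]]]}}

```text
time_s: 17.07
tool_pos: [0.5607, 0.1506, 0.0275]
eef_rot: [[0.438, 0.899, 0.001], [0.899, -0.438, 0.0], [0.001, 0.001, -1.0]]
contact_force: [-0.8, -0.0, 3.8]
width: 0.405
```

{"fn": "arm_command", "kwargs": {"motion": [[[0,0,-0.01,0,0,0,1],[0,0,-0.03,0,0,0,1],[0,0,-0.06,0,0,0,1],[0,0,-0.09,0,0,0,1],[0,0,-0.1,0,0,0,1],[0,0,-0.1,0,0,0,1],[0,0,-0.1,0,0,0,1]]]}}

```text
time_s: 17.65
tool_pos: [0.5598, 0.1499, 0.1268]
eef_rot: [[0.439, 0.899, 0.0], [0.899, -0.439, -0.001], [-0.0, 0.0, -1.0]]
contact_force: [-0.2, 0.4, -1.6]
width: 0.406
```

```bash
python3 plan.py 501.3 -189.6 128 111.6
```

```text
t 17.65 pos [559.8 149.9 126.8] jaw -26.0 w 0.406 F [-0.2  0.4 -1.6]
q [  8.  25. -35. 104.  16.  57. -59.]
shift [-0.3308  0.0964 -0.0011] turn [0.001 0.    0.74 ] rows 9.0
```

{"fn": "arm_command", "kwargs": {"motion": [[[-0.02,0.006,0,0,0,0.06,1],[-0.052,0.015,0,0,0,0.16,1],[-0.087,0.025,0,0,0,0.26,1],[-0.122,0.036,0,0,0,0.36,1],[-0.157,0.046,0,0,0,0.46,1],[-0.192,0.056,0,0,0,0.56,1],[-0.226,0.066,0,0,0,0.65,1],[-0.256,0.075,0,0,0,0.74,1]]]}}

```text
time_s: 18.32
tool_pos: [0.5125, -0.1153, 0.1246]
eef_rot: [[0.932, 0.362, -0.005], [0.362, -0.932, -0.0], [-0.004, -0.002, -1.0]]
contact_force: [0.9, -0.3, -0.9]
width: 0.403
```

```bash
python3 plan.py 501.3 -189.6 128 111.6
```

```text
t 18.32 pos [ 512.5 -115.3  124.6] jaw -68.8 w 0.403 F [ 0.9 -0.3 -0.9]
q [ 26.  18. -22. 111.   8.  53. -68.]
shift [-0.0374  0.0652 -0.0033] turn [-0.002  0.004 -0.006] rows 2.0
```

{"fn": "arm_command", "kwargs": {"motion": [[[-0.013,0.023,0,0,0,-0.006,1],[-0.026,0.045,0,0,0,-0.006,1],[-0.034,0.058,0,0,0,-0.006,1],[-0.036,0.063,0,0,0,-0.006,1],[-0.036,0.063,0,0,0,-0.006,1],[-0.036,0.063,0,0,0,-0.006,1],[-0.036,0.063,0,0,0,-0.006,1]]]}}

```text
time_s: 18.9
tool_pos: [0.5049, -0.1824, 0.1262]
eef_rot: [[0.927, 0.376, -0.001], [0.376, -0.927, 0.001], [-0.0, -0.002, -1.0]]
contact_force: [-0.4, 0.4, -0.6]
width: 0.405
```

```bash
python3 plan.py 501.3 -189.6 36 111.6
```

```text
t 18.9 pos [ 504.9 -182.4  126.2] jaw -67.9 w 0.405 F [-0.4  0.4 -0.6]
q [ 32.  18. -20. 110.   8.  53. -60.]
shift [-0.006   0.0054  0.0902] turn [-0.002  0.     0.009] rows 3.0
```

{"fn": "arm_command", "kwargs": {"motion": [[[-0.006,0.005,0.02,0,0,0.009,1],[-0.006,0.005,0.05,0,0,0.009,1],[-0.006,0.005,0.077,0,0,0.009,1],[-0.006,0.005,0.089,0,0,0.009,1],[-0.006,0.005,0.089,0,0,0.009,1],[-0.006,0.005,0.089,0,0,0.009,1]]]}}

```text
time_s: 19.4
tool_pos: [0.5015, -0.1903, 0.0379]
eef_rot: [[0.93, 0.367, -0.0], [0.367, -0.93, 0.001], [-0.0, -0.001, -1.0]]
contact_force: [1.0, -0.2, -0.4]
width: 0.407
```

```bash
python3 plan.py 501.3 -189.6 18.7 111.6;  python3 - <<'E'
from h import *
r=[]
for c in("side","top"):
    a=read_camera(c)
    u=proj(c,[.501,-.19,.04])[0].astype(int);y0=max(u[1]-45,0);x0=max(u[0]-45,0)
    r.append(cv2.resize(a[y0:y0+90,x0:x0+90],(400,400),interpolation=cv2.INTER_CUBIC))
cv2.imwrite("pics/l3.png",np.hstack(r))
E
```

```text
t 19.4 pos [ 501.5 -190.3   37.9] jaw -68.5 w 0.407 F [ 1.  -0.2 -0.4]
q [ 31.  25. -18. 113.  11.  43. -62.]
shift [ 0.0001 -0.0008  0.0192] turn [-0.001  0.    -0.001] rows 1.0
```

View pics/l3.png

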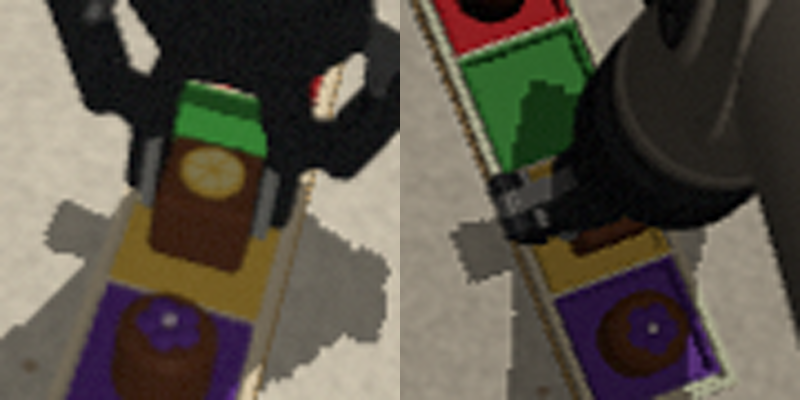

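Lemon is upright over the yellow case and square to it. I lower it gently.

{"fn": "arm_command", "kwargs": {"motion": [[[0,0.0,0.005,0,0,0,1],[0,0,0.01,0,0,0,1],[0,0,0.014,0,0,0,1],[0,0,0.017,0,0,0,1],[0,0,0.0185,0,0,0,1],[0,0,0.0185,0,0,0,1],[0,0,0.0185,0,0,0,1]]]}}

```text
time_s: 20.08
tool_pos: [0.5011, -0.1914, 0.0192]
eef_rot: [[0.931, 0.365, -0.0], [0.365, -0.931, -0.0], [-0.0, -0.0, -1.0]]
contact_force: [0.1, 0.0, 0.0]
width: 0.406
```

{"fn": "arm_command", "kwargs": {"motion": [[[0,0,0.0007,0,0,0,1],[0,0,0.0007,0,0,0,1],[0,0,0.0007,0,0,0,0.35],[0,0,0.0007,0,0,0,0.2],[0,0,0.0007,0,0,0,0.2],[0,0,0.0007,0,0,0,0.2],[0,0,-0.01,0,0,0,0.2],[0,0,-0.04,0,0,0,0.1]]]}}

```text
time_s: 20.75
tool_pos: [0.4978, -0.1904, 0.0568]
eef_rot: [[0.931, 0.365, -0.008], [0.366, -0.931, 0.003], [-0.006, -0.006, -1.0]]
contact_force: [0.2, -0.6, 0.0]
width: 0.898
```

{"fn": "arm_command", "kwargs": {"motion": [[[0,0,-0.03,0,0,0,0],[0,0,-0.06,0,0,0,0],[0,0,-0.06,0,0,0,0],[0,0,-0.06,0,0,0,0]]]}}

```text
time_s: 21.08
tool_pos: [0.5028, -0.192, 0.122]
eef_rot: [[0.931, 0.365, 0.005], [0.365, -0.931, -0.002], [0.004, 0.004, -1.0]]
contact_force: [-1.1, -0.1, 0.2]
width: 0.995
```

```bash
python3 plan.py 465.5 53.3 120 163.5;  python3 - <<'E'
from h import *
r=[]
for c in("side","top"):
    a=read_camera(c)
    u=proj(c,[.501,-.19,.04])[0].astype(int);y0=max(u[1]-45,0);x0=max(u[0]-45,0)
    r.append(cv2.resize(a[y0:y0+90,x0:x0+90],(400,400),interpolation=cv2.INTER_CUBIC))
cv2.imwrite("pics/l4.png",np.hstack(r))
E
```

```text
t 21.08 pos [ 502.8 -192.   122. ] jaw -68.6 w 0.995 F [-1.1 -0.1  0.2]
q [ 33.  19. -20. 110.   8.  52. -59.]
shift [ 0.0548 -0.242   0.0013] turn [ 0.005 -0.002 -0.909] rows 8.0
```

View pics/l4.png

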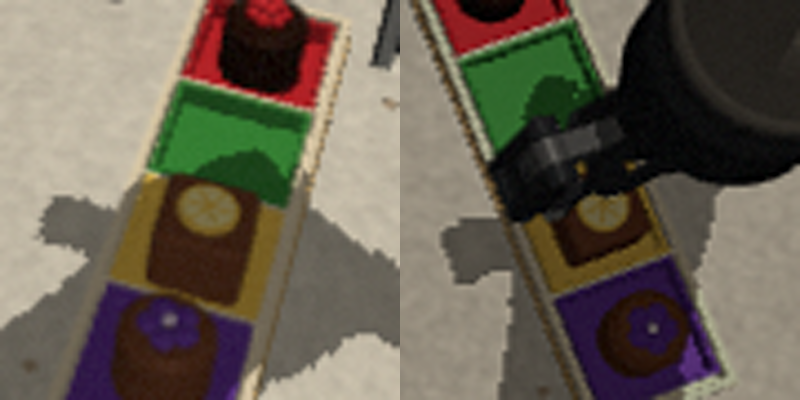

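The lemon chocolate is seated in the yellow case. Next is the mint one, at (247,223) in the top picture. It is dark and square with green leaves, and I grip it at 163.5°.

{"fn": "arm_command", "kwargs": {"motion": [[[0.005,-0.022,0,0,0,-0.1,0],[0.013,-0.056,0,0,0,-0.22,0],[0.021,-0.092,0,0,0,-0.34,0],[0.029,-0.128,0,0,0,-0.46,0],[0.037,-0.164,0,0,0,-0.58,0],[0.045,-0.2,0,0,0,-0.7,0],[0.052,-0.23,0,0,0,-0.82,0],[0.055,-0.242,0,0,0,-0.909,0]]]}}

```text
time_s: 21.85
tool_pos: [0.4618, 0.0589, 0.1184]
eef_rot: [[0.272, 0.962, -0.003], [0.962, -0.272, 0.002], [0.001, -0.003, -1.0]]
contact_force: [-0.3, 0.7, -0.1]
width: 0.998
```

{"fn": "arm_command", "kwargs": {"motion": [[[0,0,0.001,0,0,0,0],[0,0,0.001,0,0,0,0],[0,0,0.001,0,0,0,0]]]}}

```text
time_s: 22.1
tool_pos: [0.4634, 0.0523, 0.1174]
eef_rot: [[0.287, 0.958, -0.002], [0.958, -0.287, -0.001], [-0.001, -0.002, -1.0]]
contact_force: [-1.0, -0.1, -0.3]
width: 1.0
```

```bash
python3 plan.py 465.5 53.3 27.5 163.5
```

```text
t 22.1 pos [463.4  52.3 117.4] jaw -16.7 w 1.0 F [-1.  -0.1 -0.3]
q [ 21.  14. -37. 119.  11.  51. -39.]
shift [0.0017 0.0019 0.0899] turn [-0.002  0.001 -0.003] rows 3.0
```

{"fn": "arm_command", "kwargs": {"motion": [[[0.001,0.001,0.03,0,0,0,0],[0.001,0.001,0.06,0,0,0,0],[0.001,0.001,0.078,0,0,0,0],[0.001,0.001,0.089,0,0,0,0],[0.001,0.001,0.089,0,0,0,0],[0.001,0.001,0.089,0,0,0,0],[0.001,0.001,0.089,0,0,0,0]]]}}

```text
time_s: 22.68
tool_pos: [0.4664, 0.0543, 0.0302]
eef_rot: [[0.285, 0.958, 0.002], [0.958, -0.285, -0.0], [0.0, 0.002, -1.0]]
contact_force: [0.9, -0.6, -0.7]
width: 1.001
```

```bash
python3 plan.py 465.5 53.3 27.5 163.5
```

```text
t 22.68 pos [466.4  54.3  30.2] jaw -16.6 w 1.001 F [ 0.9 -0.6 -0.7]
q [ 17.  23. -33. 122.  19.  40. -46.]
shift [-0.0012 -0.0006  0.0027] turn [ 0.002 -0.    -0.001] rows 1.0
```

{"fn": "arm_command", "kwargs": {"motion": [[[-0.001,-0.001,0.0025,0,0,0,0],[-0.001,-0.001,0.0025,0,0,0,0.3],[-0.001,-0.001,0.0025,0,0,0,1],[-0.001,-0.001,0.0025,0,0,0,1],[-0.001,-0.001,0.0025,0,0,0,1],[-0.001,-0.001,0.0025,0,0,0,1],[-0.001,-0.001,0.0025,0,0,0,1]]]}}

```text
time_s: 23.27
tool_pos: [0.4647, 0.0541, 0.0274]
eef_rot: [[0.284, 0.959, 0.001], [0.959, -0.284, -0.0], [0.0, 0.001, -1.0]]
contact_force: [-0.1, -0.8, 5.1]
width: 0.408
```

{"fn": "arm_command", "kwargs": {"motion": [[[0,0,-0.01,0,0,0,1],[0,0,-0.03,0,0,0,1],[0,0,-0.06,0,0,0,1],[0,0,-0.09,0,0,0,1],[0,0,-0.1,0,0,0,1],[0,0,-0.1,0,0,0,1],[0,0,-0.1,0,0,0,1]]]}}

```text
time_s: 23.85
tool_pos: [0.4638, 0.0536, 0.1268]
eef_rot: [[0.284, 0.959, 0.0], [0.959, -0.284, -0.001], [-0.001, 0.001, -1.0]]
contact_force: [-0.3, -0.4, -0.8]
width: 0.405
```

```bash
python3 plan.py 555.8 -168 128 111.6
```

```text
t 23.85 pos [463.8  53.6 126.8] jaw -16.5 w 0.405 F [-0.3 -0.4 -0.8]
q [ 22.  13. -38. 118.  10.  52. -38.]
shift [-0.1863  0.1512 -0.001 ] turn [0.001 0.    0.906] rows 8.0
```

{"fn": "arm_command", "kwargs": {"motion": [[[-0.015,0.012,0,0,0,0.09,1],[-0.04,0.033,0,0,0,0.21,1],[-0.067,0.055,0,0,0,0.33,1],[-0.095,0.077,0,0,0,0.45,1],[-0.122,0.099,0,0,0,0.57,1],[-0.15,0.122,0,0,0,0.69,1],[-0.174,0.141,0,0,0,0.81,1],[-0.186,0.151,0,0,0,0.906,1]]]}}

```text
time_s: 24.52
tool_pos: [0.555, -0.1722, 0.1241]
eef_rot: [[0.934, 0.358, -0.004], [0.358, -0.934, -0.001], [-0.004, -0.0, -1.0]]
contact_force: [0.1, -1.1, -0.8]
width: 0.407
```

{"fn": "arm_command", "kwargs": {"motion": [[[0,0,0,0,0,0,1],[0,0,0,0,0,0,1],[0,0,0,0,0,0,1],[0,0,0,0,0,0,1]]]}}

```text
time_s: 24.85
tool_pos: [0.5551, -0.1651, 0.1259]
eef_rot: [[0.928, 0.371, -0.002], [0.371, -0.928, 0.001], [-0.001, -0.002, -1.0]]
contact_force: [0.5, -0.2, -0.0]
width: 0.407
```

```bash
python3 plan.py 555.8 -168 37 111.6
```

```text
t 24.85 pos [ 555.1 -165.1  125.9] jaw -68.2 w 0.407 F [ 0.5 -0.2 -0. ]
q [ 29.  23. -21. 104.   9.  55. -64.]
shift [-0.0003  0.0031  0.0889] turn [-0.002  0.001  0.004] rows 3.0
```

{"fn": "arm_command", "kwargs": {"motion": [[[0,0.003,0.02,0,0,0.003,1],[0,0.003,0.05,0,0,0.003,1],[0,0.003,0.076,0,0,0.003,1],[0,0.003,0.088,0,0,0.003,1],[0,0.003,0.088,0,0,0.003,1],[0,0.003,0.088,0,0,0.003,1]]]}}

```text
time_s: 25.35
tool_pos: [0.557, -0.1692, 0.0389]
eef_rot: [[0.93, 0.367, -0.001], [0.367, -0.93, 0.0], [-0.0, -0.001, -1.0]]
contact_force: [-0.2, -0.1, 0.7]
width: 0.403
```

```bash
python3 plan.py 555.8 -168 18.7 111.6;  python3 - <<'E'
from h import *
r=[]
for c in("side","top"):
    a=read_camera(c)
    u=proj(c,[.556,-.168,.04])[0].astype(int);y0=max(u[1]-45,0);x0=max(u[0]-45,0)
    r.append(cv2.resize(a[y0:y0+90,x0:x0+90],(400,400),interpolation=cv2.INTER_CUBIC))
cv2.imwrite("pics/m3.png",np.hstack(r))
E
```

```text
t 25.35 pos [ 557.  -169.2   38.9] jaw -68.5 w 0.403 F [-0.2 -0.1  0.7]
q [ 28.  29. -19. 107.  13.  46. -67.]
shift [-0.0007 -0.0015  0.0202] turn [-0.001  0.    -0.002] rows 1.0
```

View pics/m3.png

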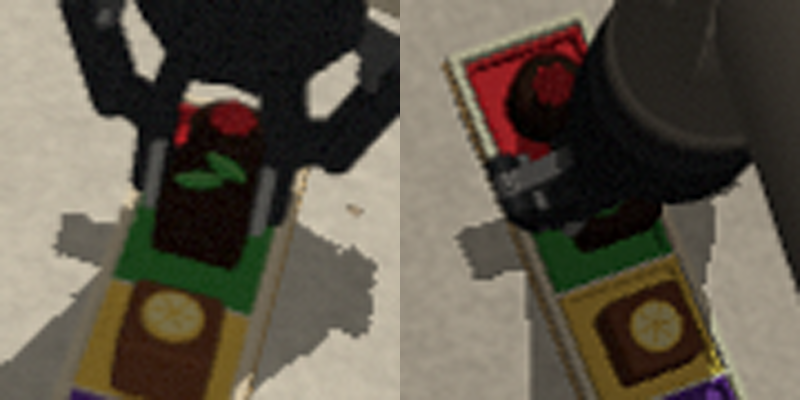

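Mint is upright and aligned over the green case, so I lower it.

{"fn": "arm_command", "kwargs": {"motion": [[[0,-0.001,0.005,0,0,0,1],[0,-0.001,0.01,0,0,0,1],[0,-0.001,0.015,0,0,0,1],[0,-0.001,0.018,0,0,0,1],[0,-0.001,0.0195,0,0,0,1],[0,-0.001,0.0195,0,0,0,1],[0,-0.001,0.0195,0,0,0,1]]]}}

```text
time_s: 26.03
tool_pos: [0.5567, -0.1691, 0.0192]
eef_rot: [[0.931, 0.365, -0.0], [0.365, -0.931, -0.0], [-0.0, -0.0, -1.0]]
contact_force: [0.2, 0.0, 0.2]
width: 0.404
```

{"fn": "arm_command", "kwargs": {"motion": [[[0,0,0.0007,0,0,0,1],[0,0,0.0007,0,0,0,1],[0,0,0.0007,0,0,0,0.35],[0,0,0.0007,0,0,0,0.2],[0,0,0.0007,0,0,0,0.2],[0,0,0.0007,0,0,0,0.2],[0,0,-0.01,0,0,0,0.2],[0,0,-0.04,0,0,0,0.1]]]}}

```text
time_s: 26.7
tool_pos: [0.5532, -0.1683, 0.0565]
eef_rot: [[0.931, 0.365, -0.008], [0.366, -0.931, 0.002], [-0.007, -0.005, -1.0]]
contact_force: [0.1, -0.6, 0.8]
width: 0.895
```

{"fn": "arm_command", "kwargs": {"motion": [[[0,0,-0.03,0,0,0,0],[0,0.01,-0.06,0,0,0,0],[-0.01,0.04,-0.09,0,0,0,0],[-0.02,0.08,-0.1,0,0,0,0],[-0.03,0.12,-0.11,0,0,0,0],[-0.04,0.16,-0.12,0,0,0,0],[-0.05,0.2,-0.12,0,0,0,0],[-0.06,0.24,-0.12,0,0,0,0]]]}}

```text
time_s: 27.37
tool_pos: [0.5886, -0.4137, 0.1819]
eef_rot: [[0.931, 0.365, 0.003], [0.365, -0.931, -0.002], [0.002, 0.003, -1.0]]
contact_force: [1.1, 0.4, 0.3]
width: 0.995
```

{"fn": "arm_command", "kwargs": {"motion": [[[-0.005,0.02,0,0,0,0,0],[-0.005,0.03,0,0,0,0,0],[-0.005,0.03,0,0,0,0,0],[-0.005,0.03,0,0,0,0,0],[-0.005,0.03,0,0,0,0,0],[-0.005,0.03,0,0,0,0,0]]]}}

```text
time_s: 27.87
tool_pos: [0.595, -0.4392, 0.1799]
eef_rot: [[0.93, 0.368, 0.0], [0.368, -0.93, 0.001], [0.001, -0.001, -1.0]]
contact_force: [-0.6, -0.1, 0.0]
width: 1.004
```

```bash
python3 - <<'E'
from h import *
print(read_state()['time_s'],read_state()['tool_pos'])
for c in("top","side"):cv2.imwrite(f"pics/{c}9.png",read_camera(c))
r=[]
for c in("side","top"):
    a=cv2.imread(f"pics/{c}9.png")
    u=proj(c,[.529,-.178,.02])[0].astype(int)
    r.append(cv2.resize(a[u[1]-65:u[1]+65,u[0]-65:u[0]+65],(400,400),interpolation=cv2.INTER_CUBIC))
cv2.imwrite("pics/f.png",np.hstack(r))
ims={c:cv2.imread(f"pics/{c}9.png") for c in("top","side")}
for n,k,x,y in(("hazel",'r',.568,.065),("almond",'sq',.468,.142)):
    for c in ims: print(n,c,np.round(fit(k,c,ims[c],x,y,.014),1))
for n in("raspberry","lemon","mint","violet"):
    for c in("top","side"):
        print(n,c,[(np.round(back(c,np.array(d['at']),.005)*1e3),round(d['p'],2)) for d in tip_of(c,"choc_"+n)][:3])
E
```

```text
27.8667 [ 0.59497242 -0.43915241  0.17986445]
hazel top [566.9  64.6  -3.3  27.9 294. ]
hazel side [569.3  64.9   6.3  30.  290. ]
almond top [468.1 142.5  -0.9  37.3 402. ]
almond side [468.5 143.2 -15.2  56.1 407. ]
raspberry top [(array([ 617., -146.]), 0.84)]
raspberry side [(array([ 607., -146.]), 0.6)]
lemon top [(array([ 501., -197.]), 0.73)]
lemon side [(array([ 501., -194.]), 0.55)]
mint top [(array([ 500., -187.]), 0.17)]
mint side [(array([ 561., -163.]), 0.64)]
violet top [(array([ 449., -204.]), 0.85), (array([ 506., -192.]), 0.74)]
violet side [(array([ 454., -212.]), 0.85)]
```

View pics/f.png

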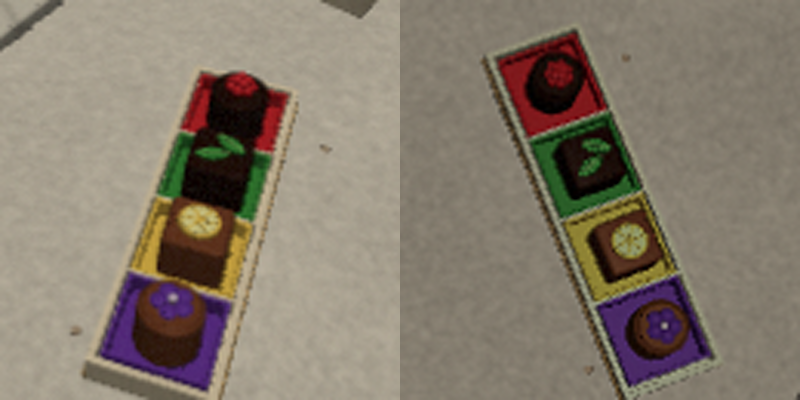

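View pics/top9.png

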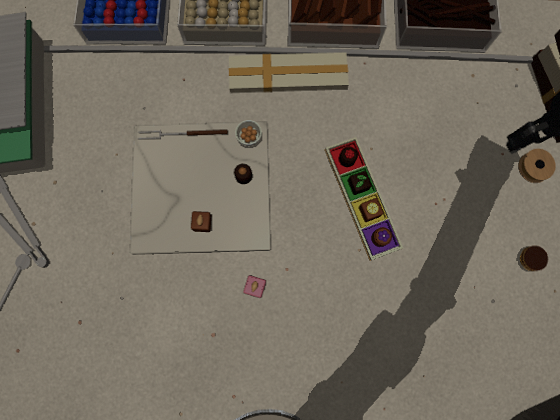

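All four are seated, and the hazelnut and almond show less than 1 mm of movement in my fits. As one last check, I use the topping centroids to get the offset of each chocolate from its case centre.

```bash
python3 - <<'E'
from h import *
C=dict(red=(610.3,-146.3),green=(555.7,-168),yellow=(501.2,-189.5),violet=(446.3,-211.2))
Z=dict(red=.041,green=.039,yellow=.0395,violet=.04)
for c in("top","side"):
    a=cv2.imread(f"pics/{c}9.png")
    hs=cv2.cvtColor(a,cv2.COLOR_BGR2HSV).astype(int);h,s,v=hs[...,0],hs[...,1],hs[...,2]
    M=dict(red=((h<8)|(h>172))&(s>130)&(v>50),green=(h>40)&(h<80)&(s>90)&(v>30),yellow=(h>18)&(h<32)&(s>70)&(v>80),violet=(h>118)&(h<155)&(s>70)&(v>40))
    for n,m in M.items():
        u=proj(c,[C[n][0]/1e3,C[n][1]/1e3,Z[n]])[0];r=np.round(u).astype(int)
        mm=np.zeros(m.shape,np.uint8);mm[r[1]-9:r[1]+10,r[0]-9:r[0]+10]=m[r[1]-9:r[1]+10,r[0]-9:r[0]+10]
        k,l,st,ce=cv2.connectedComponentsWithStats(mm);ok=[j for j in range(1,k) if st[j,4]>15]
        for j in sorted(ok,key=lambda j:np.hypot(*(ce[j]-u)))[:2]: print(c,n,st[j,4],np.round(back(c,ce[j],Z[n])*1e3-C[n],1))
E
```

```text
top red 66 [-0.3  0.1]
top red 79 [14.4  1.3]
top green 76 [ 0.7 -0.3]
top green 33 [16.7 10. ]
top yellow 75 [ 0.3 -1.1]
top yellow 20 [15.5 11.3]
top violet 87 [0.9 0.4]
top violet 17 [ 14.1 -11.9]
side red 65 [-2.1 -1.7]
side green 80 [-0.2 -1.5]
side yellow 127 [-1.6 -2.9]
side violet 112 [-0.5 -1.7]
```

Every chocolate is within about 3 mm of its case centre in both cameras, so I hand in.

```bash
python3 -c "
from station import *
print(hand_in())"
```

```text
the job is handed in; nothing more can be done
None
```

I put the raspberry, lemon, mint and violet chocolates in the red, yellow, green and violet cases. Each was lowered to about 1 mm or less above the case floor before release. The job was handed in at about 28 s of the 112 s; no verdict was reported.

**Last checks:**
- **Position in the cases:** the topping centroids put every chocolate within about 3.5 mm of its case centre in both cameras, against the 14 mm allowed. All four look flat, with the topping up.
- **Left in place:** the hazelnut and almond chocolates moved about 1 mm or less in my before-and-after fits, which is within measuring error. The pink look-alike was not touched.
- **Arm:** open and well clear of the box and slab.

**Checks that disagreed:** `tip_of` put the origins up to about 8 mm from the case centres. In the top picture it also gave the mint chocolate at the yellow case (p 0.17) and a second violet there too (p 0.74). I trusted the pictures and the topping centroids, which agreed with where the arm released each chocolate.

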